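# Space and hold a brick slip in its course

### The arm

A 7-joint arm with a two-finger parallel gripper is mounted at the origin on the work surface. World frame = base frame: x ahead of the robot, y to its left, z up, the work surface at z = 0. Lengths are in mm, angles in rad, forces in N, time in s.
With the tool pointing down it reaches from about 400 to 875 mm from the base axis. Payload 4.4 kg.
Tool frame: the origin (TCP) lies midway between the tips of the shut fingers; the grasp point (between the pads) lies 19 mm behind it; z points along the fingers, y is the line along which they close (so a half turn about z gives the same grasp; the last joint's range is limited). The gripper opens to 85 mm and grips with 20 to 120 N. Pads are 22 mm wide; open, the fingers measure 114 mm over their backs; the gripper's body (76 mm by 85 mm) begins 54 mm behind the grasp point. The pads swing forward as they close: fully open they stand 13 mm farther back than shut.
Start: joints at [1.27, 0.628, 0.038, 1.517, -0.027, 0.996, -0.02], TCP at [151.249, -632.172, 231.313] pointing down, gripper open.
Joint ranges: [-3.06, 3.06], [-0.37, 2.12], [-1.25, 1.32], [0.18, 2.47], [-1.1, 4.24], [0.23, 1.98], [-2.94, 2.94]. Speed limits (rad/s): [2.57, 2.57, 3.14, 3.14, 3.14, 3.14, 3.14].

### API

Orientations are given as [roll, pitch, yaw] about the fixed x, y, z axes, in that order (R = Rz(yaw) Ry(pitch) Rx(roll)).
In Python, from cell import readout, optics, order gives the robot as it stands.
- The arm moves only by the shell command python3 -m jog 'ROWS'. ROWS is a JSON object of lists of equal length, an entry for each row: "claw": the opening, from 0 (shut) to 1 (fully open); "xyz": the shift along the tool's x, y, z each as a share of 0.1 m, from -1 to 1, a list of three; "twist": the turn, a rotation vector about the tool's x, y, z each as a share of 180 degrees, from -1 to 1, a list of three. A call has 1 to 12 rows; each row shifts and turns the commanded pose from where the row before left it, along the tool's axes as they then stand; what a row does not reach is not made up. A row lasts 1/8 s, in which the tool goes at most 62.5 mm and 10.7 degrees, less where a joint would pass 70% of its speed; a pose out of reach is approached as far as the arm can. A call with a number of a shift or a turn outside -1 to 1 is refused whole. A call with a gripper value outside its range is refused whole. The fingers move at their own pace and stop on an object; the grip force is fixed at half the most. Time passes only in rows, so rows that do not move let the fingers close. It gives the time, the measured TCP pose, the force, the opening and the grip force at its end, in the units of the state.
- readout.read_state(): the state, without advancing time (a new reading comes with each control period).
- optics.get_image(name): name is "side" or "top" or "wrist"; returns a dict with "color" (384x512x3 uint8, red, green, blue), "fovy" (degrees; the focal length in pixels is half the picture's height over the tangent of half this angle, whatever the lens; pixels are square), "cx", "cy" (the principal point, pixels), "view" (4x4, takes a point from world to camera coordinates). Camera axes: x right, y up, looking along -z (the intrinsics and any distortion apply to the point x, -y, -z); pixel columns grow to the right and rows downward; lengths in mm; the calibration is good to about 2 mm. A picture is of the moment at which its call begins. There is no depth.
- order.finish_job(): hands the job in; it is judged then, once.
Trained networks look in the newest picture that a camera, given by its name, has taken for a name from the list of things; names that differ only in an ending like _2 or _b are one class to them, and where a whole thing is asked for, a point or a joint stands for the part that bears it (a point fixed in the world has none). Each returns a list of dicts, best first, with "score" (0 to 1); they miss things now and then, are a little off and sometimes report something else, mostly with a low value. They report only what shows in the picture. A call takes as long as a camera call. They do not tell look-alikes from the thing itself.
- optics.boxes_of(camera, label): "rect" ([left, top, width, height] in pixels, round what is visible of it).
The state is a dict: "clock": time; "qpos": joint angles; "qd": joint speeds; "tau": joint torques, N m; "eef_pos": TCP position; "tool_rot": TCP orientation; "force": force on the tool from outside, world axes, zero at the start; "torque": the same for the moment, N m; "width": finger opening in mm; "gripper_force": force on a finger pad.
Only numpy, scipy, OpenCV 4.12 (cv2) and the standard library are available. Lean on these libraries where they do the work, as an engineer would, in place of code of your own. Each camera call takes 0.05 s, during which the arm holds its last target. There are 200 camera calls.

### The job

The pale middle brick slip on the work board is still loose. Take the red spacer from the rack and slide it upright, right down onto the grey backing panel, into whichever joint beside the loose slip is wide enough for it, without forcing it and without shifting the slip, and let it go. Then take hold of the loose slip, slide it straight and in line with the two bonded slips and firmly up against the spacer, so the spacer is nipped tight between the slip and its bonded neighbour, and finish while still holding it pressed there; leave everything else where it is.

Things in the scene. Friction and masses are not known exactly. Their poses are not given: they have to be found in the camera images.
- board: Fixed stained-wood work board, 230 (x) by 450 (y) mm, rim 12 mm wide with its top 26 mm above the table; inside lies a grey backing panel 150 by 400 mm, its top 24 mm above the table. Origin: centre of the underside, on the table. The course runs along its y axis at x = 0: bonded slips centred at y = +129 and -129 mm, the loose slip between them.
- slip: Loose pale terracotta brick slip (tile), 65 (x) by 140 (y) by 20 (z) mm, about 0.36 kg (slides at 2 to 6 N), lying on the backing panel between the bonded slips, up to 8 mm out of line and slightly askew (under 3 degrees). Origin: centre of its underside; long axis y along the course. The joint at one end starts about 13 mm wide, at the other about 5 mm; which is which varies.
- short_slip: Dark red brick slip, 65 (x) by 92 (y) by 20 (z) mm, bonded fast to the backing panel at one end of the course (either end: it swaps places with the long one). Origin: centre of its underside; y along the course.
- long_slip: Dark red brick slip, 65 (x) by 108 (y) by 20 (z) mm, bonded fast at the other end of the course. Origin: centre of its underside; y along the course.
- spacer: Red plastic joint spacer: blade 46 (x) by 9 (y) mm, 32 mm high, topped by a ribbed grip bar 46 (x) by 14 (y) by 12 mm, 44 mm high in all, 30 g. Origin: centre of its foot. Stands upright in one of the three rack slots (any); in a joint it stands on its foot with its x axis across the course and its y axis (thickness) along the course.
- rack: Fixed wooden spacer rack 240 (x) by 44 (y) by 22 mm high. Origin: centre of its underside. Three slots in one line along its x axis at x = -75, 0 and +75 mm, each 50 by 12 mm, with floor 6 mm above the table; each holds one spacer standing on its foot, so that its grip bar stands clear above the rack, 38 to 50 mm above the table.
- thin_spacer: Yellow spacer like the red one but with a 6 mm blade; stands in the rack; leave it.
- thick_spacer: Blue spacer like the red one but with an 11 mm blade; stands in the rack; leave it.
- hardener: Dark square hardener bottle, 55 by 85 by 159 mm high; origin centre of its underside; leave it.
- jar: Amber glass jar, 60 mm across, 85 mm high; origin centre of its underside; leave it.
- tin: Round flat brass-coloured tin, 86 mm across, 33 mm high; origin centre of its underside; leave it.
- filling_knife: Filling knife with a wooden handle and a wide steel blade, lying on the table; leave it.
- spare_slip: Spare dark red brick slip 65 by 140 by 20 mm lying on the table; origin centre of its underside; leave it.
Not all that is in view belongs to the job. Of the things shaped like the spacer, the red one is meant.

How it is judged:
By the outcome, as a careful person would: the job done as asked, in the order asked, and still so for the second after the job is handed in, while the arm keeps its last pose, push and grip.
It also fails if it takes over 51 s, if anything falls off the work surface, if the arm or the gripper's body presses on something with over 40 N, if the wrist force passes 120 N, or if a joint passes its speed limit or range.

## Working session

There is one attempt and no reset: what is moved stays moved. The work goes in short steps, Python scripts to look and compute and a shell command to move; the robot and the scene stay as the last step left them, time stands still between calls to the robot, and variables do not carry over. Pictures are saved under pics/ and viewed, at most 10 in all, crops included, and the job is handed in when it is done.

```bash
mkdir -p pics; ls
cat > h.py <<'E'
import numpy as np, cv2
from cell import readout, optics, order
def shot(n,f=None):
    d=optics.get_image(n)
    if f: cv2.imwrite('pics/'+f,d['color'][:,:,::-1])
    return d
E
python3 - <<'E'
from h import *
s=readout.read_state();print(s)
for n in ['top','side','wrist']:
    d=shot(n,n+'0.png');print(n,d['fovy'],d['cx'],d['cy'],[k for k in d]);print(np.round(d['view'],4).tolist())
for n in ['top','side']:
  for l in ['board','slip','short_slip','long_slip','spacer','rack','thin_spacer','thick_spacer']:
    print(n,l,[(b['rect'],round(b['score'],2)) for b in optics.boxes_of(n,l)][:4])
a=cv2.imread('pics/top0.png')
E
```

```text
pics
{'clock': 0.0, 'qpos': array([ 1.27018152,  0.62933521,  0.03844144,  1.51836184, -0.02702332,
        0.99629485, -0.01997621]), 'qd': array([-3.58495549e-04, -2.47391145e-04, -5.11559901e-04,  1.09016203e-03,
        2.84940913e-05, -4.80887430e-04, -1.70586243e-03]), 'tau': array([-1.22719630e-04, -5.63407373e+01,  1.22629881e+00, -1.93446010e+01,
        1.11047199e-02,  1.05585656e-02,  4.58234206e-05]), 'eef_pos': array([ 151.12201508, -631.55117378,  230.39811767]), 'tool_rot': array([-3.13971114e+00,  4.25413832e-06,  2.34826467e-01]), 'force': array([ 0.54725701, -0.17342503, -0.97647949]), 'torque': array([ 0.02773428, -0.00787935,  0.03562476]), 'gripper_force': 0.0, 'width': 85.70633593037988}
top 43.20044474210641 251.7128979771132 190.89628406917063 ['color', 'fovy', 'cx', 'cy', 'view']
[[0.0263, -0.9996, -0.0043, 36.1993], [0.9942, 0.0257, 0.1047, -575.7793], [-0.1046, -0.007, 0.9945, -1523.2966], [0.0, 0.0, 0.0, 1.0]]
side 45.647152792210335 261.26428321841075 201.05031164381322 ['color', 'fovy', 'cx', 'cy', 'view']
[[0.8262, -0.5634, 0.0045, -444.6832], [0.4183,
[... 571 characters left out ...]
45.4, 238.3, 16.2, 6.8], 0.57)]
top rack [([373.8, 176.7, 15.4, 76.0], 0.63)]
top thin_spacer []
top thick_spacer []
side board [([166.1, 162.6, 173.6, 141.4], 0.72), ([310.8, 344.8, 15.8, 22.2], 0.16)]
side slip [([221.1, 195.7, 51.8, 47.8], 0.89), ([258.7, 229.5, 42.5, 37.9], 0.57), ([294.3, 305.9, 95.9, 73.7], 0.3)]
side short_slip [([260.4, 230.5, 40.6, 34.7], 0.79)]
side long_slip [([195.7, 175.9, 42.0, 33.1], 0.68)]
side spacer [([310.6, 343.5, 15.1, 21.7], 0.74), ([281.1, 316.3, 18.7, 26.1], 0.6), ([271.3, 377.8, 26.2, 6.2], 0.47)]
side rack [([295.1, 307.5, 96.0, 71.6], 0.65)]
side thin_spacer [([333.5, 327.8, 22.0, 16.1], 0.59)]
side thick_spacer [([364.4, 308.4, 17.5, 23.3], 0.71)]
```

Run:
```python
import cv2
a=cv2.imread('pics/top0.png');b=cv2.imread('pics/side0.png')
cv2.imwrite('pics/top_c.png',cv2.resize(a[130:280,160:420],(780,450),interpolation=2))
```

```text
(no output)
```

View pics/top_c.png

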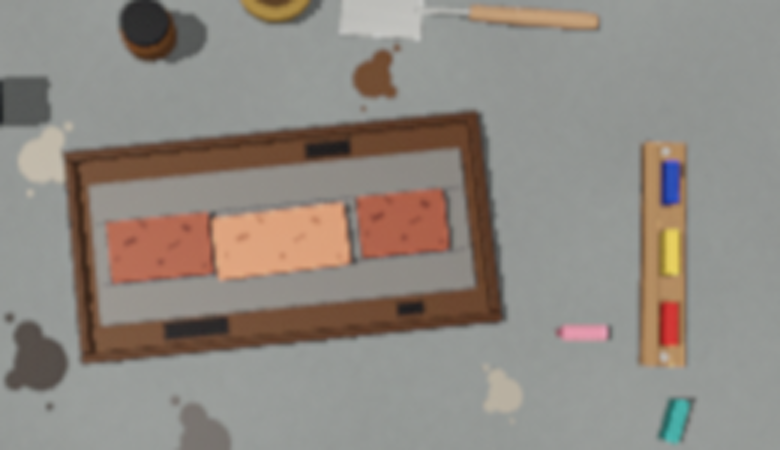

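View pics/side0.png

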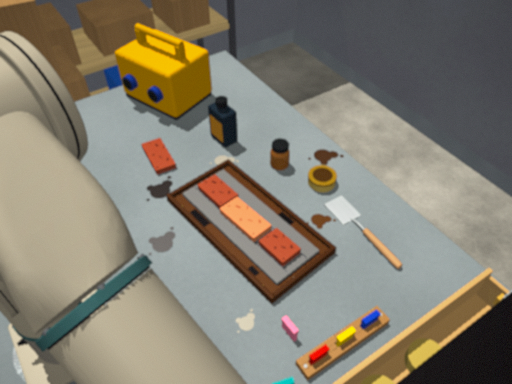

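The top picture shows the course on the board, with the wide joint on the right of the pale slip at (279,204), next to the short slip. The rack is at right. Things that could be taken for the spacer, by top pixel:
- red at (383,238)
- yellow at (383,214)
- blue at (384,191)
- pink block on the table at (355,241)
- teal block at (385,270)

I choose the red one in the rack and will check it in a close wrist view.

```bash
cat >> h.py <<'E'
def px(d,u,v,z):
    f=192/np.tan(np.radians(d['fovy']/2)); V=d['view']
    r=V[:3,:3].T@np.array([(u-d['cx'])/f,-(v-d['cy'])/f,-1.]); o=-V[:3,:3].T@V[:3,3]
    return (o+r*(z-o[2])/r[2])[:2]
def proj(d,p):
    f=192/np.tan(np.radians(d['fovy']/2)); q=d['view'][:3,:3]@np.asarray(p,float)+d['view'][:3,3]
    return np.array([d['cx']+f*q[0]/-q[2], d['cy']-f*q[1]/-q[2]])
def rect(d,mask,z):
    """min-area rect of biggest blob, in world mm on plane z: centre, sizes, angle"""
    c=max(cv2.findContours(mask.astype(np.uint8),0,cv2.CHAIN_APPROX_NONE)[0],key=cv2.contourArea)[:,0,:]
    w=np.array([px(d,u,v,z) for u,v in c],np.float32)
    return cv2.minAreaRect(w), c.mean(0)
def tool(dxy):
    """world xy shift -> tool xy shift at present attitude"""
    from scipy.spatial.transform import Rotation as R
    return R.from_euler('xyz',readout.read_state()['tool_rot']).as_matrix().T@np.array([*dxy,0.])
E
python3 - <<'E'
from h import *
d=shot('top'); h=cv2.cvtColor(d['color'],cv2.COLOR_RGB2HSV)
H,S,V=[h[...,i].astype(int) for i in range(3)]
roi=np.zeros(H.shape,bool); roi[225:255,370:395]=1
print('red',rect(d,roi&((H<8)|(H>172))&(S>150),50))
roi[:]=0; roi[176:254,370:395]=1
print('blue',rect(d,roi&(H>100)&(H<130)&(S>150),50))
roi[:]=0; roi[150:260,150:345]=1
print('slip',rect(d,roi&(V>200)&(S>80)&(H<20),44))
c=lambda x,y:(160+x/3,130+y/3)
for p in [(70,155),(478,115),(500,318),(85,360)]: print('board corner',px(d,*c(*p),26))
for p in [(641,142),(686,142),(686,365),(641,365)]: print('rack',px(d,*c(*p),22))
w=optics.get_image('wrist');print(-w['view'][:3,:3].T@w['view'][:3,3], readout.read_state()['eef_pos'])
E
```

```text
red (((436.6571350097656, -361.724609375), (15.636176109313965, 40.92207717895508), 89.922119140625), array([382.5, 237.5]))
blue (((583.0296630859375, -363.5767517089844), (12.633716583251953, 38.39314651489258), 89.90977478027344), array([383.        , 190.53333333]))
slip (((513.6231079101562, 45.5626335144043), (62.455997467041016, 137.40106201171875), 8.615979194641113), array([253.        , 209.95833333]))
board corner [599.28218164 272.20574675]
board corner [ 653.91070065 -164.95251453]
board corner [ 437.10592049 -190.7935518 ]
board corner [381.3397944  247.35732614]
rack [ 629.68100053 -340.99717591]
rack [ 630.92491699 -389.32729933]
rack [ 392.79593986 -388.55958044]
rack [ 391.54044545 -340.9984487 ]
[ 227.81041941 -612.60074179  373.42830755] [ 151.22292832 -632.18257801  231.32439998]
```

View pics/wrist0.png

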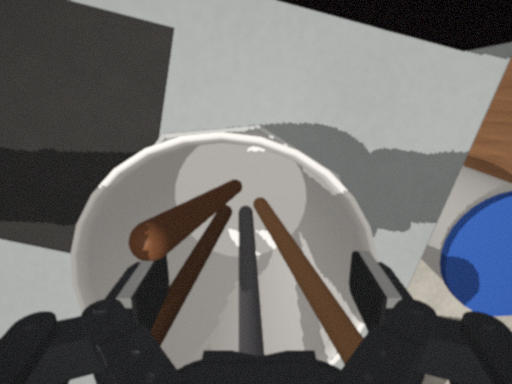

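Wrist view: only the utensil pot under the start pose, with nothing of the job showing. I'll lift, turn the tool to the rack's yaw of about 0 and hover over the red spacer.

```bash
python3 -m jog '{"claw":[1,1,1,1,1,1,1,1,1,1,1,1],"xyz":[[0,0,-0.5],[0,0,0],[0,0,0],[0.36,-0.34,0],[0.36,-0.34,0],[0.36,-0.34,0],[0.36,-0.34,0],[0.36,-0.34,0],[0.36,-0.34,0],[0.36,-0.34,0],[0.34,-0.32,0],[0,0,0.4]],"twist":[[0,0,0],[0,0,0.0374],[0,0,0.0374],[0,0,0],[0,0,0],[0,0,0],[0,0,0],[0,0,0],[0,0,0],[0,0,0],[0,0,0],[0,0,0]]}'
python3 - <<'E'
from h import *
d=shot('wrist','w1.png'); s=readout.read_state();print(s['eef_pos'],s['tool_rot'],s['force'],-d['view'][:3,:3].T@d['view'][:3,3])
h=cv2.cvtColor(d['color'],cv2.COLOR_RGB2HSV);H,S,V=[h[...,i].astype(int) for i in range(3)]
print('red',rect(d,((H<6)|(H>174))&(S>170)&(V>90),50))
E
```

```text
clock: 2.55
eef_pos: [443.4, -359.6, 243.5]
tool_rot: [3.139, -0.008, 0.008]
force: [-0.6, -1.3, -0.1]
width: 85.4
gripper_force: 0.0
[ 437.54076135 -358.66872213  236.80918921] [-3.13757341  0.00358955  0.00461494] [-2.81338403  0.7379621  -3.70081352] [ 520.93727717 -357.37279758  386.30111144]
red (((444.00189208984375, -363.95404052734375), (48.167518615722656, 13.266135215759277), 0.3815968334674835), array([262.99019608, 168.38235294]))
```

View pics/w1.png

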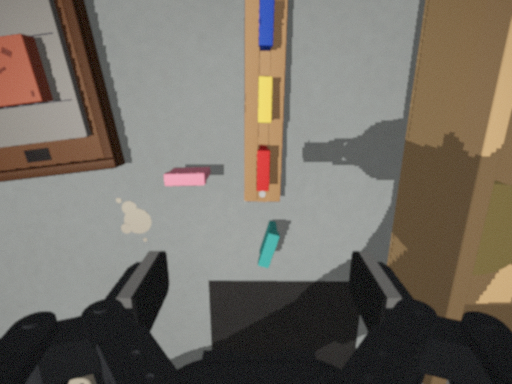

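The close view confirms it: the red spacer is at (263,168) in the end slot, with yellow and blue beyond it. Pink (186,178) and teal (269,245) lie on the table. I'll descend part way and measure again at rest.

```bash
python3 -m jog '{"claw":[1,1,1,1],"xyz":[[0,0,0.5],[0,0.0,0.5],[0,0,0.2],[0,0,0]],"twist":[[0,0,0],[0,0,0],[0,0,0],[0,0,0]]}'
cat >> h.py <<'E'
def hsv(d):
    h=cv2.cvtColor(d['color'],cv2.COLOR_RGB2HSV); return [h[...,i].astype(int) for i in range(3)]
def red(d,z):
    H,S,V=hsv(d); return rect(d,((H<6)|(H>174))&(S>170)&(V>90),z)
E
python3 - <<'E'
from h import *
for i in range(3):
    d=shot('wrist'); s=readout.read_state();print(s['eef_pos'],s['tool_rot'],-d['view'][:3,:3].T@d['view'][:3,3])
    print('red',red(d,50))
print(tool(np.array(red(d,50)[0][0])-s['eef_pos'][:2]))
cv2.imwrite('pics/w2.png',d['color'][:,:,::-1])
E
```

```text
clock: 3.1
eef_pos: [435.9, -362.1, 120.2]
tool_rot: [-3.14, 0.003, -0.001]
force: [0.5, -1.1, -0.3]
width: 85.7
gripper_force: 0.0
[ 436.91824044 -362.71296119  121.50472365] [-3.14138064e+00  7.59183944e-04 -1.07390549e-03] [ 515.10369763 -361.17592065  262.0416313 ]
red (((444.8077392578125, -363.8665466308594), (13.981463432312012, 50.96430969238281), 89.6412353515625), array([262.31677019, 194.48447205]))
[ 437.54400422 -363.09750415  122.29010937] [ 3.14065385e+00 -8.55093385e-04 -1.05506085e-03] [ 515.74240902 -361.57914295  263.52969748]
red (((444.7659606933594, -363.6639099121094), (13.504594802856445, 51.3512077331543), 89.5932388305664), array([261.29192547, 195.50310559]))
[ 437.91953391 -363.20827131  122.73243251] [ 3.14001338e+00 -1.80338510e-03 -7.74329101e-04] [ 516.15660218 -361.761173    264.464796  ]
red (((444.5049133300781, -363.686767578125), (14.1553316116333, 51.63102340698242), 89.54785919189453), array([260.6625, 195.8375]))
[6.58573725 0.47337753 0.01262424]
```

```bash
python3 -m jog '{"claw":[0.5,0.5,0.5,0.5,0.5],"xyz":[[0.04,0.005,0.3],[0,0,0.3],[0,0,0.2],[0,0,0.12],[0,0,0]],"twist":[[0,0,0],[0,0,0],[0,0,0],[0,0,0],[0,0,0]]}'
python3 - <<'E'
from h import *
d=shot('wrist','w3.png'); s=readout.read_state();print(s['eef_pos'],s['tool_rot'],s['force'],s['width'])
print('red',red(d,50))
E
```

```text
clock: 3.88
eef_pos: [441.4, -362.9, 29.6]
tool_rot: [3.141, -0.0, -0.0]
force: [0.1, -0.3, 1.0]
width: 42.6
gripper_force: 0.0
[ 441.75375321 -363.18054464   30.08902414] [ 3.14084792e+00 -9.32760016e-04 -3.32343498e-04] [ 0.74598363 -0.53877997 -0.51949116] 42.542219770386
red (((447.22686767578125, -363.5508728027344), (13.761908531188965, 55.861454010009766), 89.3602523803711), array([262.1835206 , 263.68913858]))
```

View pics/w3.png

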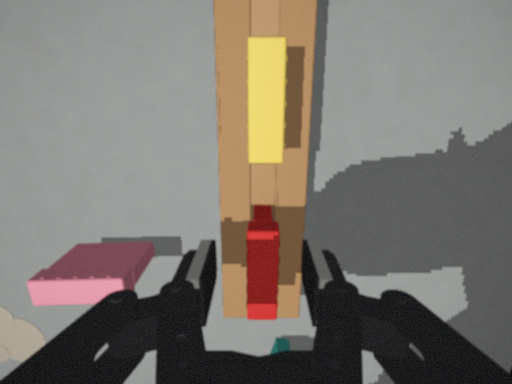

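The red spacer, centre (263,275), stands between the fingers, whose midline is at u≈259.5. I'll shift about 1 mm, close, and lift.

```bash
python3 -m jog '{"claw":[0.5,0,0,0,0,0,0,0],"xyz":[[0,0.01,0],[0,0,0],[0,0,0],[0,0,0],[0,0,0],[0,0,-0.2],[0,0,-0.4],[0,0,-0.4]],"twist":[[0,0,0],[0,0,0],[0,0,0],[0,0,0],[0,0,0],[0,0,0],[0,0,0],[0,0,0]]}'
python3 - <<'E'
from h import *
d=shot('wrist','w4.png'); s=readout.read_state();print(s['eef_pos'],s['tool_rot'],s['force'],s['width'],s['gripper_force'])
E
```

```text
clock: 4.92
eef_pos: [441.0, -363.4, 130.0]
tool_rot: [-3.141, 0.001, -0.0]
force: [0.0, -1.1, -0.1]
width: 12.3
gripper_force: 58.7
[ 443.49297369 -365.54775344  135.18465577] [ 3.13695674e+00 -6.09257678e-03 -3.86088420e-04] [0.66315813 0.53064671 2.7601441 ] 12.977696825356825 58.68244528770447
```

```bash
python3 -m jog '{"claw":[0,0,0,0,0,0,0,0,0,0,0],"xyz":[[0.02,-0.4,0],[0.02,-0.4,0],[0.02,-0.4,0],[0.02,-0.4,0],[0.02,-0.4,0],[0.02,-0.4,0],[0.02,-0.4,0],[0.02,-0.4,0],[0,0,0],[0,0,0],[0,0,0]],"twist":[[0,0,0],[0,0,0],[0,0,0],[0,0,0],[0,0,0],[0,0,0],[0,0,0],[0,0,0],[0,0,-0.02],[0,0,-0.02],[0,0,0]]}'
python3 - <<'E'
from h import *
for i in range(3): d=shot('wrist')
s=readout.read_state();print(s['eef_pos'],s['tool_rot'],s['force'],s['width'],s['gripper_force'])
cv2.imwrite('pics/w5.png',d['color'][:,:,::-1]); np.savez('w5.npz',**d)
E
```

```text
clock: 6.35
eef_pos: [457.3, -43.6, 129.2]
tool_rot: [-3.141, 0.0, 0.125]
force: [-0.3, 0.2, -0.3]
width: 12.7
gripper_force: 58.7
[457.29393429 -43.8990298  129.25901862] [3.14156888e+00 7.16788468e-05 1.24156300e-01] [ 0.227689    0.02051001 -1.8335227 ] 12.849555109370582 58.7245774269104
```

View pics/w5.png

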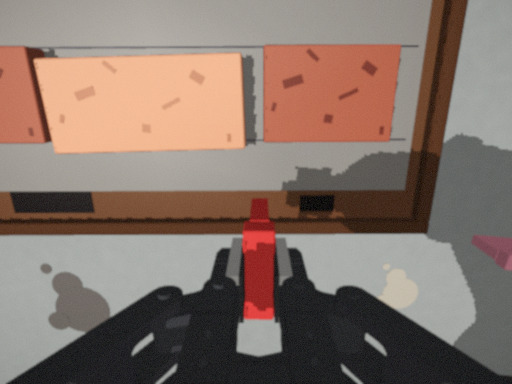

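Wrist view: the slip's right end is at u≈243 and the short slip's left end at u≈264, so the wide joint is between them at about (254,95). The held spacer hangs upright at (259,265).

```bash
cat >> h.py <<'E'
def quad(d,mask,z):
    m=cv2.morphologyEx(mask.astype(np.uint8),cv2.MORPH_CLOSE,np.ones((9,9)))
    c=max(cv2.findContours(m,0,cv2.CHAIN_APPROX_NONE)[0],key=cv2.contourArea)[:,0,:]
    q=cv2.boxPoints(cv2.minAreaRect(c)); 
    hull=cv2.convexHull(c); e=2
    while True:
        p=cv2.approxPolyDP(hull,e,True)[:,0,:].astype(float)
        if len(p)<=4: break
        e+=1
    L=[]
    for i in range(4):
        a,b=p[i],p[(i+1)%4]; t=(b-a)/np.linalg.norm(b-a); n=np.array([-t[1],t[0]]); r=c-a
        k=(abs(r@n)<5)&(r@t>8)&(r@t<np.linalg.norm(b-a)-8)
        vx,vy,x,y=cv2.fitLine(c[k].astype(np.float32),cv2.DIST_HUBER,0,.01,.01).ravel(); L.append(np.cross([x,y,1],[x+vx,y+vy,1]))
    P=[]
    for i in range(4):
        h=np.cross(L[i-1],L[i]); P.append(h[:2]/h[2])
    return np.array(P),np.array([px(d,*u,z) for u in P])
def slips(d):
    H,S,V=hsv(d); roi=np.zeros(H.shape,bool); roi[:185]=1
    sl=roi&(V>170)&(S>90)&(H<20)&(H>5)
    sh=roi&(H<9)&(S>100)&(V<205)&(V>110); sh[:,:250]=0
    return quad(d,sl,44),quad(d,sh,44)
def board(P,yaw=.125):
    c,s=np.cos(yaw),np.sin(yaw); return np.asarray(P)@np.array([[c,-s],[s,c]])
E
python3 - <<'E'
from h import *
np.set_printoptions(precision=2,suppress=True)
d=dict(np.load('w5.npz'));
for n,z in zip(['slip','short'],slips(d)):
    print(n,z[0].tolist()); print(z[1],'\nrot',board(z[1]))
    W=z[1]; 
    for i in range(4): e=W[(i+1)%4]-W[i]; print(np.linalg.norm(e),np.degrees(np.arctan2(e[1],e[0])))
H,S,V=hsv(d);print(d['color'][100,[100,200,236,240,244,248,252,256,260,264,268,300]])
for z in (149,): print('bar',red(d,z), board(red(d,z)[0][0]), board([457.3,-43.8]))
E
```

```text
slip [[2.093846631194757e-06, 46.59837268357748], [240.35025755215, 55.82786213070929], [244.0658296361879, 150.68866271367534], [-2.033481001462564e-06, 141.02062268357474]]
[[542.15 140.16]
 [556.31 -18.12]
 [493.26 -27.59]
 [478.38 148.07]] 
rot [[555.39  71.48]
 [549.72 -87.33]
 [485.97 -88.87]
 [493.1   87.27]]
158.91322909716249 -84.88468335303115
63.76067233319964 -171.4526880616683
176.28813198145724 94.84346908089229
64.25611109645514 -7.0637496959596495
short [[400.30476335819446, 45.0], [388.269885538212, 141.0], [264.0, 141.0], [264.0, 45.0]]
[[ 576.01 -122.3 ]
 [ 513.21 -130.24]
 [ 502.06  -41.11]
 [ 564.81  -32.92]] 
rot [[ 556.27 -193.16]
 [ 492.97 -193.21]
 [ 493.02 -103.38]
 [ 556.3  -103.08]]
63.30153746637752 -172.79023820731953
89.8290562969673 97.13120727174183
63.28261449995784 7.437885646631746
90.08099144358088 -82.8562180807227
[[243 187 150]
 [243 184 146]
 [242 185 148]
 [239 182 146]
 [115  91  81]
 [ 96  97  91]
 [ 93  90  89]
 [159 155 149]
 [163 160 154]
 [179 107  84]
 [197 117  94]
 [193 110  87]]
bar (((464.6846618652344, -41.86903762817383), (59.08468246459961, 14.477577209472656), 6.834197044372559), array([258.63, 259.63])) [455.84 -99.48] [ 448.27 -100.47]
```

```bash
python3 -m jog '{"claw":[0,0,0,0,0,0],"xyz":[[0.4,-0.032,0],[0.36,0,0],[0,0,0.25],[0,0,0.2],[0,0,0.1],[0,0,0]],"twist":[[0,0,0],[0,0,0],[0,0,0],[0,0,0],[0,0,0],[0,0,0]]}'
python3 - <<'E'
from h import *
np.set_printoptions(precision=2,suppress=True)
for i in range(3): d=shot('wrist')
s=readout.read_state();print(s['eef_pos'],s['tool_rot'],s['force'],s['width'],board(s['eef_pos'][:2]))
np.savez('w6.npz',**d); c=d['color'][:,:,::-1]
cv2.imwrite('pics/w6.png',cv2.resize(c[150:350,160:360],(800,600),interpolation=2)[:, :] )
E
```

```text
clock: 7.25
eef_pos: [531.9, -31.2, 73.8]
tool_rot: [-3.141, 0.001, 0.125]
force: [-0.3, 0.4, -1.1]
width: 12.4
gripper_force: 58.7
[532.95 -31.13  75.04] [ 3.14 -0.    0.13] [ 0.55 -0.13  0.03] 12.290672504200788 [524.91 -97.33]
```

View pics/w6.png

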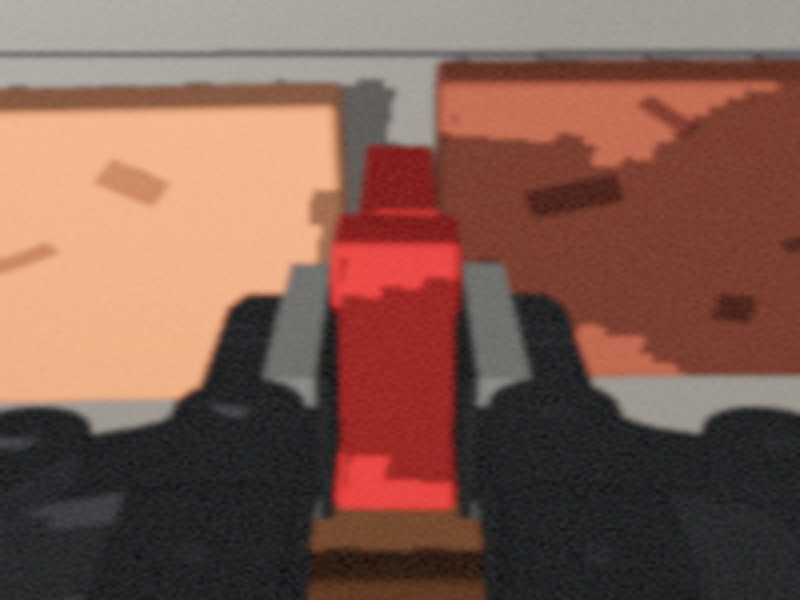

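Close view, in crop pixels: the blade foot spans x 366–434 at row 148. The joint spans 342–438 there, narrowing to about 350 at the near end. The blade needs about 0.8 mm to the left, which is tool −y. Then I'll lower it in steps and watch the force.

```bash
python3 -m jog '{"claw":[0,0,0,0],"xyz":[[0,-0.008,0],[0,0,0.05],[0,0,0.05],[0,0,0]],"twist":[[0,0,0],[0,0,0],[0,0,0],[0,0,0]]}'
python3 - <<'E'
from h import *
np.set_printoptions(precision=2,suppress=True)
for i in range(2): d=shot('wrist')
s=readout.read_state();print(s['eef_pos'],s['tool_rot'],s['force'],s['torque'],board(s['eef_pos'][:2]))
c=d['color'][:,:,::-1]
cv2.imwrite('pics/w7.png',cv2.resize(c[150:350,160:360],(800,600),interpolation=2))
E
```

```text
clock: 7.9
eef_pos: [531.8, -30.2, 63.8]
tool_rot: [-3.141, 0.001, 0.125]
force: [-0.4, -0.1, -0.7]
width: 12.6
gripper_force: 58.7
[532.16 -30.28  64.13] [-3.14  0.    0.13] [ 0.64 -0.   -0.05] [0.01 0.04 0.02] [524.23 -96.39]
```

View pics/w7.png

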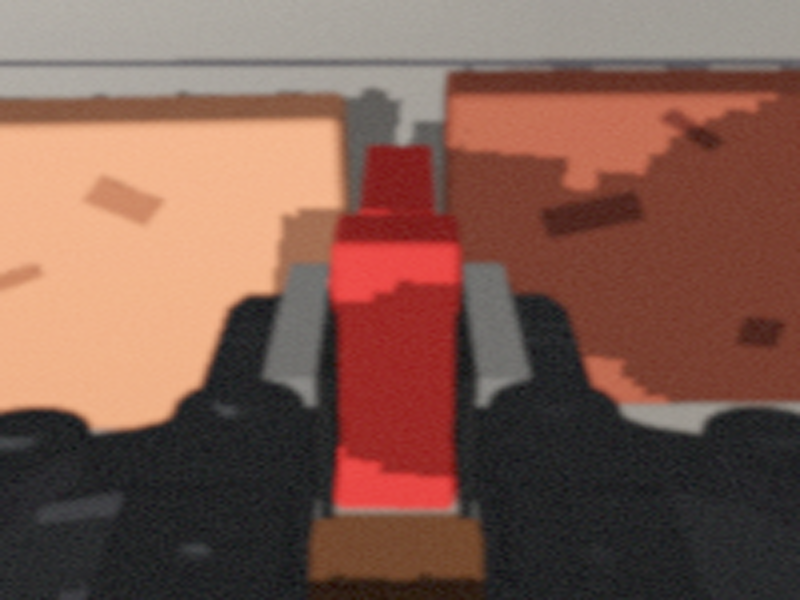

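The foot is in the joint: blade 366–432 between faces at 345 and 446, with no force. I'll continue down.

```bash
python3 -m jog '{"claw":[0,0,0,0],"xyz":[[0,0,0.05],[0,0,0.05],[0,0,0.03],[0,0,0]],"twist":[[0,0,0],[0,0,0],[0,0,0],[0,0,0]]}'; python3 -m jog '{"claw":[0,0,0],"xyz":[[0,0,0.015],[0,0,0],[0,0,0]],"twist":[[0,0,0],[0,0,0],[0,0,0]]}'
```

```text
clock: 8.5
eef_pos: [532.1, -30.3, 51.0]
tool_rot: [-3.141, 0.001, 0.125]
force: [0.3, 0.9, -0.6]
width: 12.6
gripper_force: 58.7
clock: 8.88
eef_pos: [532.4, -30.3, 49.9]
tool_rot: [3.142, -0.0, 0.125]
force: [1.0, 0.5, -0.3]
width: 12.5
gripper_force: 58.7
```

```bash
python3 -m jog '{"claw":[0,0,0],"xyz":[[0,0,0.015],[0,0,0],[0,0,0]],"twist":[[0,0,0],[0,0,0],[0,0,0]]}';python3 -m jog '{"claw":[0,0,0],"xyz":[[0,0,0.01],[0,0,0],[0,0,0]],"twist":[[0,0,0],[0,0,0],[0,0,0]]}'
```

```text
clock: 9.25
eef_pos: [532.3, -30.3, 48.3]
tool_rot: [3.142, -0.0, 0.125]
force: [-0.1, -0.9, 0.3]
width: 12.7
gripper_force: 58.7
clock: 9.62
eef_pos: [532.4, -30.3, 48.0]
tool_rot: [3.142, -0.0, 0.125]
force: [-1.3, -0.7, 6.2]
width: 13.1
gripper_force: 59.6
```

Contact at TCP z 48 with about 6 N, which puts the foot on the panel at z 24. I'll release, rise, and back off to measure the slip.

```bash
python3 -m jog '{"claw":[0.35,0.35,0.35,0.35,0.5,0.5,0.5,0.5,0.5,0.5,0.5],"xyz":[[0,0,0],[0,0,0],[0,0,0],[0,0,-0.1],[0,0,-0.3],[0,0,-0.4],[-0.3,-0.2,-0.2],[-0.4,-0.3,0],[0,0,0],[0,0,0],[0,0,0]],"twist":[[0,0,0],[0,0,0],[0,0,0],[0,0,0],[0,0,0],[0,0,0],[0,0,0],[0,0,0],[0,0,0],[0,0,0],[0,0,0]]}'
python3 - <<'E'
from h import *
np.set_printoptions(precision=2,suppress=True)
d=shot('wrist')
s=readout.read_state();print(s['eef_pos'],s['tool_rot'],s['force'],s['qpos'],board(s['eef_pos'][:2]))
np.savez('w8.npz',**d); cv2.imwrite('pics/w8.png',d['color'][:,:,::-1])
E
```

```text
clock: 11.0
eef_pos: [457.9, 10.0, 147.5]
tool_rot: [3.141, -0.001, 0.124]
force: [0.0, -0.4, 0.3]
width: 42.6
gripper_force: 0.0
[457.65  10.   147.33] [ 3.14 -0.    0.12] [ 0.03  0.14 -0.74] [-0.14  0.5   0.09  2.12 -0.08  0.52 -1.44] [455.33 -47.13]
```

View pics/w8.png

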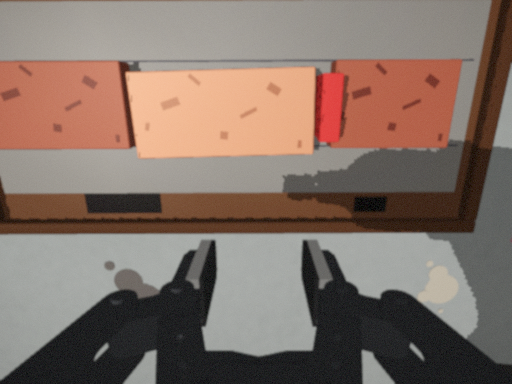

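The spacer stands upright in the joint at (330,107), and the slip spans (130–315, 68–157). Now the slip's exact pose.

Run:
```python
from h import *
np.set_printoptions(precision=2,suppress=True)
d=dict(np.load('w8.npz')); H,S,V=hsv(d); C=d['color'].astype(int)
roi=np.zeros(H.shape,bool); roi[:175]=1
br=roi&(S>70)&(H<18)
sl=br&(C[...,1]>135)
sh=br&(C[...,1]<135)&(V>110)
shr=sh.copy(); shr[:,:346]=0; lo=sh.copy(); lo[:,135:]=0
for n,m in [('slip',sl),('short',shr),('long',lo)]:
    P,W=quad(d,m,44); B=board(W,.1248); print(n,P.round(1).tolist()); print(B,B.mean(0),W.mean(0))
    for i in range(4): e=B[(i+1)%4]-B[i]; print('   ',np.linalg.norm(e),np.degrees(np.arctan2(e[1],e[0])))
print(red(d,68),board(red(d,68)[0][0],.1248))
```

```text
slip [[115.0, 71.8], [314.4, 66.5], [311.6, 153.5], [141.6, 157.8]]
[[548.22  58.96]
 [551.87 -86.66]
 [487.91 -87.93]
 [484.48  46.79]] [518.12 -17.21] [516.23  47.42]
    145.6661194598365 -88.56426753690454
    63.98036032365477 -178.86269761966582
    134.76818750367235 91.4581977055739
    64.89801703398115 10.804561286457528
short [[461.8, 59.0], [446.1, 147.0], [346.0, 147.0], [346.0, 59.0]]
[[ 556.94 -193.06]
 [ 493.04 -193.38]
 [ 493.04 -114.7 ]
 [ 556.91 -109.24]] [ 524.98 -152.6 ] [539.89 -86.06]
    63.90458030022707 -179.71300802687352
    78.6838403015852 90.00043012078926
    64.10856072992294 4.878857620212751
    83.8161369516292 -89.98079793200397
long [[123.6, 65.4], [135.6, 148.0], [-0.0, 148.0], [0.0, 59.3]]
[[552.58  52.12]
 [492.25  50.62]
 [492.25 157.06]
 [556.63 140.87]] [523.43 100.17] [506.89 164.54]
    60.35162717561466 -178.5759418623683
    106.44392984784668 90.00019822337637
    66.38432790442789 -14.11970679143717
    88.84186203580241 -92.60984385529437
(((530.9194946289062, -27.9920597076416), (46.883514404296875, 18.593467712402344), 8.345741271972656), array([329.05, 106.29])) [523.31 -93.86]
```

```bash
python3 -m jog '{"claw":[1,1,1,1,1,1,1,1,1,1,1,1],"xyz":[[0.4,-0.2,0],[0.23,-0.09,0],[0,0,0],[0,0,0],[0,0,0],[0,0,0],[0,0,0],[0,0,0],[0,0,0],[0,0,0],[0,0,0],[0,0,0]],"twist":[[0,0,0],[0,0,0],[0,0,-0.0564],[0,0,-0.0564],[0,0,-0.0564],[0,0,-0.0564],[0,0,-0.0564],[0,0,-0.0564],[0,0,-0.0564],[0,0,-0.0564],[0,0,-0.0564],[0,0,0]]}'
python3 - <<'E'
from h import *
np.set_printoptions(precision=2,suppress=True)
for i in range(3): d=shot('wrist')
s=readout.read_state();print(s['eef_pos'],s['tool_rot'],s['qpos'],board(s['eef_pos'][:2],.1248))
np.savez('w9.npz',**d)
for f in ['w5','w9']:
    d=dict(np.load(f+'.npz')); H,S,V=hsv(d); C=d['color'].astype(int)
    roi=np.zeros(H.shape,bool); roi[:(175 if f=='w5' else 384)]=1
    m=roi&(S>70)&(H<18)&(C[...,1]>135); m=cv2.morphologyEx(m.astype(np.uint8),cv2.MORPH_CLOSE,np.ones((5,5)))
    print(f,[(int(r),np.flatnonzero(m[r])[[0,-1]]) for r in range(10,384,15) if m[r].sum()>20])
    if f=='w9':
        for side in (0,-1):
            W=[board(px(d,np.flatnonzero(m[r])[side]+(.5 if side else -.5),r,44),.1248) for r in range(120,230,4) if m[r].sum()>60]
            W=np.array(W); print(side,np.polyfit(W[:,1]+17.8,W[:,0],1),W[[0,-1]])
    else: P,W=quad(d,m,44); print(P, board(W,.1248))
E
```

```text
clock: 12.55
eef_pos: [515.9, 46.6, 147.0]
tool_rot: [-3.141, -0.001, 1.717]
force: [-0.5, 0.4, 0.5]
width: 85.5
gripper_force: 0.0
[515.67  46.91 147.17] [-3.14  0.    1.72] [ 0.1   0.58 -0.37  1.96  0.33  0.66 -0.33] [517.5  -17.64]
w5 [(55, array([140, 240])), (70, array([ 36, 240])), (85, array([ 40, 241])), (100, array([ 43, 242])), (115, array([ 47, 242])), (130, array([ 50, 243])), (145, array([ 53, 244]))]
[[239.61  52.44]
 [243.67 147.73]
 [ 55.1  153.19]
 [ 33.67  58.57]] [[551.81 -86.77]
 [488.16 -88.52]
 [484.2   49.37]
 [548.07  50.95]]
w9 [(115, array([217, 301])), (130, array([217, 300])), (145, array([218, 300])), (160, array([219, 299])), (175, array([219, 299])), (190, array([220, 298])), (205, array([221, 298])), (220, array([221, 297])), (235, array([222, 297])), (250, array([222, 296]))]
0 [ -0.03 485.58] [[484.29  40.52]
 [486.71 -49.4 ]]
-1 [ -0.03 550.55] [[549.19  41.88]
 [551.43 -48.03]]
```

The slip has not moved since before the insertion: the w5 and w8 corners agree within about 0.6 mm. The gripper is centred on it within 0.6 mm, so I'll descend.

```bash
python3 -m jog '{"claw":[1,1,1,1,1,1],"xyz":[[0,0.006,0.4],[0,0,0.4],[0,0,0.2],[0,0,0.14],[0,0,0.1],[0,0,0]],"twist":[[0,0,0],[0,0,0],[0,0,0],[0,0,0],[0,0,0],[0,0,0]]}'; python3 -m jog '{"claw":[0.8,0.7,0.6,0.5],"xyz":[[0,0,0.02],[0,0,0],[0,0,0],[0,0,0]],"twist":[[0,0,0],[0,0,0],[0,0,0],[0,0,0]]}'
```

```text
clock: 13.45
eef_pos: [516.0, 47.4, 23.1]
tool_rot: [-3.141, 0.0, 1.72]
force: [-0.7, 0.3, -0.2]
width: 85.4
gripper_force: 0.0
clock: 13.95
eef_pos: [516.5, 47.4, 22.2]
tool_rot: [3.14, 0.0, 1.72]
force: [-1.2, 0.4, 6.4]
width: 63.7
gripper_force: 67.4
```

Gripped at 63.7 mm. Now I'll straighten it (−1.45°) and bring it into line (+6.8 mm in board x).

```bash
python3 -m jog '{"claw":[0.5,0.5,0.5,0.5,0.5,0.5,0.5,0.5],"xyz":[[0,0,-0.004],[0,0,0],[0,0.01,0],[0,0.02,0],[0,0.02,0],[0,0.018,0],[0,0,0],[0,0,0]],"twist":[[0,0,0.004],[0,0,0.004],[0,0,0],[0,0,0],[0,0,0],[0,0,0],[0,0,0],[0,0,0]]}'
python3 - <<'E'
from h import *
np.set_printoptions(precision=2,suppress=True)
for i in range(2): d=shot('wrist')
s=readout.read_state();print(s['eef_pos'],s['tool_rot'],s['force'],s['torque'],s['width'],board(s['eef_pos'][:2],.1248))
np.savez('w10.npz',**d); C=d['color'].astype(int); H,S,V=hsv(d)
for n,m in [('slip',(S>70)&(H<18)&(C[...,1]>135)),('brick',(S>70)&(H<18)&(C[...,1]<135)&(C[...,1]>60))]:
    m=cv2.morphologyEx(m.astype(np.uint8),cv2.MORPH_CLOSE,np.ones((5,5)))
    print(n,[(r,np.flatnonzero(m[r])[[0,-1]].tolist()) for r in range(0,384,15) if m[r].sum()>30])
cv2.imwrite('pics/w10.png',d['color'][:,:,::-1])
E
```

```text
clock: 14.95
eef_pos: [516.6, 47.4, 22.4]
tool_rot: [-3.131, 0.002, 1.695]
force: [-15.2, -0.8, 21.7]
width: 63.6
gripper_force: 69.4
[516.62  47.33  22.35] [-3.13  0.    1.69] [-14.34  -1.09  22.31] [ 0.12  2.44 -0.03] 63.56337501072804 [518.5  -17.34]
slip [(135, [174, 341]), (150, [176, 340]), (165, [178, 340]), (180, [179, 338]), (195, [179, 336]), (210, [181, 335]), (225, [183, 334]), (240, [184, 333]), (255, [186, 331]), (270, [187, 329]), (285, [194, 310])]
brick [(0, [179, 491]), (15, [36, 492]), (30, [38, 490]), (45, [41, 489]), (60, [41, 495]), (75, [46, 486]), (90, [49, 497]), (105, [7, 483]), (120, [55, 483]), (135, [56, 486]), (150, [18, 473]), (165, [63, 479]), (180, [25, 468]), (195, [29, 473]), (210, [72, 468]), (225, [36, 508]), (240, [77, 504]), (255, [83, 500]), (270, [90, 496]), (285, [51, 451]), (300, [106, 413]), (315, [189, 328]), (330, [190, 327]), (345, [191, 325])]
```

The tool jammed: fingertips are on the panel (22 N up, 15 N sideways). I'll back off the sideways command, open, rise 3 mm and regrip.

```bash
python3 -m jog '{"claw":[0.5,0.5],"xyz":[[0,-0.068,0],[0,0,0]],"twist":[[0,0,0],[0,0,0]]}'; python3 -m jog '{"claw":[0.9,0.9,0.9,0.9,0.6,0.5,0.5],"xyz":[[0,0,0],[0,0,-0.01],[0,0,-0.02],[0,0,0],[0,0,0],[0,0,0],[0,0,0]],"twist":[[0,0,0],[0,0,0],[0,0,0],[0,0,0],[0,0,0],[0,0,0],[0,0,0]]}'
```

```text
clock: 15.3
eef_pos: [515.7, 47.3, 22.2]
tool_rot: [-3.141, 0.0, 1.694]
force: [-3.3, 0.2, 9.0]
width: 63.5
gripper_force: 67.8
clock: 16.18
eef_pos: [516.0, 47.3, 25.1]
tool_rot: [-3.142, 0.0, 1.695]
force: [-2.0, -0.4, 5.6]
width: 63.8
gripper_force: 66.2
```

```bash
python3 -m jog '{"claw":[0.5,0.5,0.5],"xyz":[[0,0,-0.006],[0,0.01,0],[0,0,0]],"twist":[[0,0,0],[0,0,0],[0,0,0]]}';python3 -m jog '{"claw":[0.5,0.5,0.5],"xyz":[[0,0.01,0],[0,0.01,0],[0,0,0]],"twist":[[0,0,0],[0,0,0],[0,0,0]]}'
```

```text
clock: 16.55
eef_pos: [515.9, 47.3, 25.2]
tool_rot: [-3.139, 0.0, 1.695]
force: [-3.1, -0.8, 3.1]
width: 63.4
gripper_force: 67.2
clock: 16.92
eef_pos: [519.3, 47.6, 25.2]
tool_rot: [3.141, 0.0, 1.695]
force: [-2.1, -0.1, 0.2]
width: 63.5
gripper_force: 67.0
```

It slides freely now. I'll measure slip against long-slip alignment in the wrist view.

```bash
cat >> h.py <<'E'
def align(d):
    """edge profile: for image rows, left/right step of slip and long slip; world board-x of edges"""
    C=cv2.GaussianBlur(d['color'],(3,3),0).astype(float); out={}
    R=C[...,0]-C[...,2]   # brick/terracotta redness
    return R
E
python3 - <<'E'
from h import *
np.set_printoptions(precision=2,suppress=True,linewidth=150)
for i in range(2): d=shot('wrist')
s=readout.read_state();print(s['eef_pos'],s['tool_rot'],board(s['eef_pos'][:2],.1248)); np.savez('w11.npz',**d)
R=align(d)
for r in list(range(5,125,12))+list(range(135,275,12)):
    print(r,R[r,150:380:8].astype(int))
cv2.imwrite('pics/w11.png',d['color'][:,:,::-1])
E
```

```text
[519.31  47.65  25.21] [ 3.14 -0.    1.69] [521.2  -17.36]
5 [11  9 10 59 97 96 97 95 96 96 96 96 97 96 95 67 82 97 97 96 96 96 95 96 97 97 42  9 10]
17 [10 11  9 33 95 96 96 96 96 96 96 96 97 96 95 95 96 96 97 98 96 96 96 96 97 97 22 10  9]
29 [10 10  8 18 96 97 96 98 97 97 96 97 97 97 97 97 98 96 96 97 95 67 93 98 97 98 13  9  9]
41 [10 10  9 11 98 97 98 97 97 98 97 97 98 98 97 98 99 98 98 97 67 68 93 98 98 99 10 10  9]
53 [10 10  8 10 97 97 97 98 98 98 97 96 97 96 98 97 97 98 96 95 68 93 96 98 99 98 10 10  9]
65 [10  9  9  9 97 98 97 98 97 98 98 98 97 98 97 96 98 99 98 98 99 98 98 97 97 97 11 10 10]
77 [  9  10  11  10  97  98  99  98  98  99  99  98  99  99  99  98  98 100  98  99 100 100 100 101  99  92   8  10  11]
89 [  8  11  10  10  93  98  72  74  98  97  98  98  99  98  99  98  98  99  99 100  99  99  99 100  98  75   9  10  10]
101 [ 11  11  10  11  80  98  98  98  98  98  99  99 100  99  99  98  99  99 101 101  99 100 100  99 101  49  10  10   9]
113 [10  9  9  9 10 -1  7  5  6  6  6  3  5  4  5  6  5  6  4  5  5  4  5  6  6 10 10 10 10]
135 [10 10 10 11 98 97 97 97 97 9
[... 411 characters left out ...]
6 96 11 10 10  9 10]
195 [10 10 11 11 80 98 98 97 98 97 97 97 98 98 99 99 98 96 99 98 98 98 98 92  9 10 10  9  9]
207 [ 9  9  8  9 55 97 98 98 98 98 98 99 98 99 99 98 97 97 98 98 99 98 98 76 10 11  9  9  8]
219 [12 10 10 11 30 99 98 98 98 98 97 98 99 98 98 97 98 98 98 98 99 98 98 50 11 10 10 10 11]
231 [ 10  10   9  10  14  98  99  99  98 100  98  98  99  98  98  99  98  98  98  98  98  98  98  24  10  10   9  10  10]
243 [ 9 10  9  9  7 98 98 99 99 97 99 98 99 98 99 99 99 99 97 98 97 99 98  9  9 11 10 11 10]
255 [12 11  2  4  3 98 98 98 98 98 98 99 99 98 98 98 98 99 99 98 97 99 97  1  3  1 10 10 10]
267 [10 -3  2  4 -2 94 98 97 98 98 98 98 99 98 99 97 97 98 98 99 98 99 98 -3  4  3 -2 10 11]
```

View pics/w11.png

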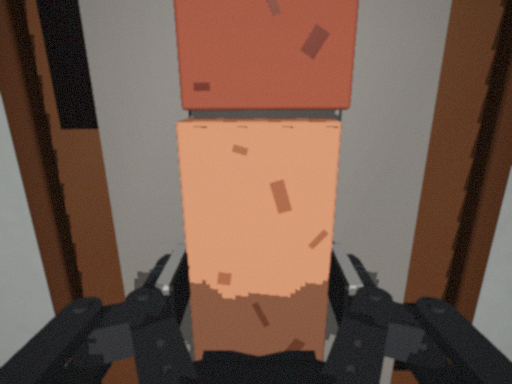

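The slip (178–339 at row 120) is straight but still left of the long slip (183–350 at row 106). I'll quantify that sub-pixel.

```bash
cat >> h.py <<'E'
def lineup(d,yaw=.1248,long=range(5,100,3),slip=range(130,250,3)):
    R=align(d); o={}
    for n,rows in (('long',long),('slip',slip)):
        E=[[],[]]
        for r in rows:
            p=R[r]; i=next(k for k in range(255,100,-1) if p[k]<53 and p[k-3]<53); j=next(k for k in range(262,420) if p[k]<53 and p[k+3]<53)
            u0=i+(53-p[i])/(p[i+1]-p[i]); u1=j-1+(p[j-1]-53)/(p[j-1]-p[j])
            for k,u in enumerate((u0,u1)): E[k].append(board(px(d,u,r,44),yaw))
        f=[]
        for e in E:
            e=np.array(e); g=np.median(e[:,0]); e=e[abs(e[:,0]-g)<4]; f.append(np.polyfit(e[:,1],e[:,0],1))
        o[n]=f; print(n,'slopes deg',np.degrees([f[0][0],f[1][0]]),'edge x at y=+56,-18:',[ [np.polyval(g,y).round(2) for g in f] for y in (56,-18)], 'width',f[1][1]-f[0][1])
    return o
E
python3 - <<'E'
from h import *
np.set_printoptions(precision=2,suppress=True)
lineup(dict(np.load('w11.npz')))
E
```

```text
long slopes deg [-0.18 -0.27] edge x at y=+56,-18: [[np.float64(492.17), np.float64(555.85)], [np.float64(492.4), np.float64(556.21)]] width 63.78114839589699
slip slopes deg [-0.01 -0.11] edge x at y=+56,-18: [[np.float64(489.26), np.float64(553.24)], [np.float64(489.27), np.float64(553.38)]] width 64.07281530756705
```

```bash
python3 -m jog '{"claw":[0.5,0.5,0.5,0.5],"xyz":[[0,0.01,0],[0,0.01,0],[0,0.01,0],[0,0,0]],"twist":[[0,0,-0.0006],[0,0,0],[0,0,0],[0,0,0]]}'
python3 - <<'E'
from h import *
np.set_printoptions(precision=2,suppress=True)
for i in range(2): d=shot('wrist')
s=readout.read_state();print(s['eef_pos'],s['tool_rot'],s['force'],board(s['eef_pos'][:2],.1248))
lineup(d)
E
```

```text
clock: 17.52
eef_pos: [522.7, 48.3, 25.3]
tool_rot: [3.14, -0.0, 1.697]
force: [0.3, 0.4, -4.7]
width: 63.5
gripper_force: 66.6
[522.48  48.25  25.25] [ 3.14 -0.    1.7 ] [-0.33  0.58 -4.23] [524.43 -17.16]
long slopes deg [-0.18 -0.27] edge x at y=+56,-18: [[np.float64(492.2), np.float64(555.88)], [np.float64(492.43), np.float64(556.23)]] width 63.768349286123794
slip slopes deg [-0.12 -0.21] edge x at y=+56,-18: [[np.float64(492.51), np.float64(556.52)], [np.float64(492.66), np.float64(556.8)]] width 64.10152887522497
```

In line within about 0.4 mm and 0.1°. The tool is carrying the slip's weight (−4 N), so I'll lower 0.4 mm and then slide towards the spacer in tool −x.

```bash
python3 -m jog '{"claw":[0.5,0.5,0.5,0.5],"xyz":[[0,0,0.004],[-0.01,0,0],[-0.01,0,0],[0,0,0]],"twist":[[0,0,0],[0,0,0],[0,0,0],[0,0,0]]}'; python3 -m jog '{"claw":[0.5,0.5,0.5],"xyz":[[-0.01,0,0],[-0.01,0,0],[0,0,0]],"twist":[[0,0,0],[0,0,0],[0,0,0]]}'
```

```text
clock: 18.12
eef_pos: [522.7, 46.7, 25.2]
tool_rot: [3.14, -0.001, 1.697]
force: [-0.1, 2.6, 0.5]
width: 63.7
gripper_force: 67.1
clock: 18.5
eef_pos: [522.9, 44.5, 25.2]
tool_rot: [3.141, -0.0, 1.697]
force: [-1.2, 4.2, 4.2]
width: 63.2
gripper_force: 67.5
```

```bash
python3 -m jog '{"claw":[0.5,0.5,0.5],"xyz":[[-0.01,0,0],[-0.01,0,0],[0,0,0]],"twist":[[0,0,0],[0,0,0],[0,0,0]]}'; python3 -m jog '{"claw":[0.5,0.5,0.5],"xyz":[[-0.01,0,0],[-0.01,0,0],[0,0,0]],"twist":[[0,0,0],[0,0,0],[0,0,0]]}'
```

```text
clock: 18.88
eef_pos: [523.0, 43.1, 25.2]
tool_rot: [3.141, -0.001, 1.697]
force: [-0.1, 4.8, 5.2]
width: 63.9
gripper_force: 67.6
clock: 19.25
eef_pos: [523.0, 43.1, 25.2]
tool_rot: [3.14, -0.003, 1.698]
force: [-1.8, 9.2, 5.0]
width: 63.3
gripper_force: 67.6
```

Contact: the tool has stopped at y 43.1 and the force is rising. I'll press on gradually to about 20 N.

```bash
python3 -m jog '{"claw":[0.5,0.5,0.5,0.5],"xyz":[[-0.01,0,0],[-0.01,0,0],[-0.01,0,0],[0,0,0]],"twist":[[0,0,0],[0,0,0],[0,0,0],[0,0,0]]}'; python3 -m jog '{"claw":[0.5,0.5,0.5,0.5],"xyz":[[-0.01,0,0],[-0.01,0,0],[0,0,0],[0,0,0]],"twist":[[0,0,0],[0,0,0],[0,0,0],[0,0,0]]}'
python3 - <<'E'
from h import *
np.set_printoptions(precision=2,suppress=True)
for i in range(2): d=shot('wrist')
s=readout.read_state();print(s['eef_pos'],s['tool_rot'],s['force'],s['torque'],board(s['eef_pos'][:2],.1248))
lineup(d,long=range(5,75,3),slip=range(130,240,3))
for n in ['top','side']:
    d=shot(n,n+'9.png'); np.savez(n+'9.npz',**d)
    print([(b['rect'],round(b['score'],2)) for b in optics.boxes_of(n,'spacer')][:3])
E
```

```text
clock: 19.75
eef_pos: [522.9, 43.0, 25.2]
tool_rot: [3.14, -0.007, 1.7]
force: [-3.4, 15.2, 4.8]
width: 63.3
gripper_force: 67.6
clock: 20.25
eef_pos: [522.9, 43.0, 25.2]
tool_rot: [3.14, -0.009, 1.701]
force: [-3.7, 20.0, 5.0]
width: 63.3
gripper_force: 67.7
[522.87  43.    25.17] [ 3.14 -0.01  1.7 ] [-4.25 19.52  5.77] [ 3.82  1.21 -0.63] [524.15 -22.42]
long slopes deg [-0.19 -0.26] edge x at y=+56,-18: [[np.float64(492.19), np.float64(555.86)], [np.float64(492.44), np.float64(556.2)]] width 63.740627115184964
slip slopes deg [-0.23 -0.33] edge x at y=+56,-18: [[np.float64(491.92), np.float64(555.89)], [np.float64(492.22), np.float64(556.32)]] width 64.06943313074117
[([379.3, 263.4, 9.4, 15.5], 0.41)]
[([285.2, 316.5, 16.1, 23.0], 0.8), ([258.1, 222.0, 13.4, 17.4], 0.47), ([270.0, 377.0, 27.1, 6.4], 0.41)]
```

The slip sits in line (centre 524.27 against 524.3, slope within 0.1°) and is pressed at 20 N. I'll check numerically from the side camera that the spacer is upright and down.

Run:
```python
from h import *
np.set_printoptions(precision=1,suppress=True)
R=np.array([[np.cos(.1248),-np.sin(.1248)],[np.sin(.1248),np.cos(.1248)]])
for n in ('side',):
    d=dict(np.load(n+'9.npz')); H,S,V=hsv(d)
    m=((H<5)|(H>175))&(S>190)&(V>100); m=m.astype(np.uint8); m[:205]=0;m[250:]=0;m[:,:235]=0;m[:,290:]=0
    ys,xs=np.nonzero(m); print('red px',len(xs),'u',xs.min(),xs.max(),'v',ys.min(),ys.max(),'mean',xs.mean(),ys.mean())
    def hull(tilt,dz):
        img=np.zeros(m.shape,np.uint8); t=np.radians(tilt); 
        for (hy,z0,z1) in ((4.5,20,32),(7,32,44)):
            P=[]
            for x in (-23,23):
                for y in (-hy,hy):
                    for z in (z0,z1):
                        yy=-97+y*np.cos(t)+z*np.sin(t); zz=24+dz+z*np.cos(t)-y*np.sin(t)
                        P.append(proj(d,[*(R@[524.4+x,yy]),zz]))
            cv2.fillConvexPoly(img,cv2.convexHull(np.round(np.array(P)).astype(np.int32)),1)
        return img
    for t in (-8,-4,0,4,8):
        for dz in (0,4):
            h=hull(t,dz); b=np.nonzero(h); print(t,dz,'IoU',round((h&m).sum()/(h|m).sum(),3),'u',b[1].min(),b[1].max(),'v',b[0].min(),b[0].max())
    for r in range(ys.min(),ys.max()+1,1): print(''.join('#' if c else '.' for c in m[r,245:285]))
```

```text
red px 133 u 259 272 v 222 239 mean 265.34586466165416 230.1954887218045
-8 0 IoU 0.761 u 259 276 v 221 238
-8 4 IoU 0.678 u 259 276 v 220 237
-4 0 IoU 0.695 u 258 275 v 220 237
-4 4 IoU 0.569 u 258 275 v 219 236
0 0 IoU 0.598 u 258 275 v 219 237
0 4 IoU 0.495 u 258 275 v 218 236
4 0 IoU 0.495 u 257 274 v 219 236
4 4 IoU 0.397 u 257 274 v 218 235
8 0 IoU 0.445 u 256 273 v 218 236
8 4 IoU 0.367 u 256 273 v 217 235
.........................#..............
........................###.............
.......................#####............
.....................#######............
....................########............
..................##########............
.................###########............
...............#############............
..............##############............
..............############..............
..............###########...............
..............##########................
..............########..................
..............########..................
..............######....................
..............####......................
...............#........................
..............#.........................
```

The joint closed to about 9 mm, which rules out any real spacer tilt, and the side offset is within calibration. The tool pitched 0.5° under load, so I'll counter-rotate slightly to keep the slip flat.

```bash
python3 -m jog '{"claw":[0.5,0.5,0.5,0.5],"xyz":[[0,0,0],[0,0,0],[0,0,0],[0,0,0]],"twist":[[0,-0.0014,0],[0,-0.0015,0],[0,0,0],[0,0,0]]}'
python3 - <<'E'
from h import *
np.set_printoptions(precision=3,suppress=True)
for i in range(2): d=shot('wrist')
s=readout.read_state();print(s['eef_pos'],s['tool_rot'],s['force'],s['torque'],board(s['eef_pos'][:2],.1248))
lineup(d,long=range(5,75,3),slip=range(130,240,3))
d=dict(np.load('side9.npz')); H,S,V=hsv(d); C=d['color'].astype(int)
# side-camera bias from the bonded short slip: predicted against seen box
R=np.array([[np.cos(.1248),-np.sin(.1248)],[np.sin(.1248),np.cos(.1248)]])
P=np.array([proj(d,[*(R@[524.5+x,y]),z]) for x in (-32.5,32.5) for y in (-102,-194) for z in (24,44)])
print('pred short',P.min(0),P.max(0)); 
m=(S>70)&(H<14)&(C[...,1]<140)&(V>90)&~(((H<5)|(H>175))&(S>190)); m[:225]=0;m[275:]=0;m[:,:255]=0;m[:,310:]=0
n,l,st,_=cv2.connectedComponentsWithStats(m.astype(np.uint8)); print(st[1:][st[1:,4]>60])
E
```

```text
clock: 21.05
eef_pos: [522.9, 42.9, 25.2]
tool_rot: [3.14, 0.0, 1.701]
force: [-3.8, 18.2, 5.7]
width: 63.3
gripper_force: 67.6
[522.897  42.923  25.165] [3.14  0.    1.701] [-4.821 19.75   5.203] [ 3.875  1.323 -0.562] [524.173 -22.5  ]
long slopes deg [-0.199 -0.252] edge x at y=+56,-18: [[np.float64(492.2), np.float64(555.86)], [np.float64(492.45), np.float64(556.19)]] width 63.717290993245
slip slopes deg [-0.233 -0.348] edge x at y=+56,-18: [[np.float64(491.92), np.float64(555.88)], [np.float64(492.22), np.float64(556.33)]] width 64.07439253571272
pred short [258.113 225.831] [301.076 265.624]
[[255 225  46  41 940]
 [291 225  19  17 122]]
```

Run:
```python
from h import *
d=dict(np.load('side9.npz')); C=d['color'].astype(int)
print('cols 250..282; R then R/G*10')
for r in range(213,244): print(r,' '.join('%3d'%C[r,c,0] for c in range(252,282)),'|',' '.join('%2d'%min(99,10*C[r,c,0]/max(C[r,c,1],1)) for c in range(252,282)))
```

```text
cols 250..282; R then R/G*10
213 252 252 243 203 159 150 146 143 136 140 145 145 130 103  80  83  91 108 122 131 145 148 146 138 122 109  91  75  61  40 | 14 14 15 17 17 16 16 15 12 10 10 10 10 10  9 10 10 10 10  9 10 10 10 11 12 15 15 17 16 14
214 252 250 230 176 151 151 153 150 146 137 130 129 112  86  77  76  78  83  94 107 120 134 144 148 135 117  83  55  38  27 | 14 15 16 17 16 16 17 16 15 13 11 10 10 10 10 10 10 10 10 10 10 10 10 10 10 11 12 13 13 10
215 253 243 203 157 148 150 153 154 150 146 130 111  93  84  76  76  78  78  79  79  94 108 133 148 147 135 105  74  44  24 | 14 16 17 16 16 16 17 16 16 15 13 11 10 10 10  9 10 10 10  9 10 10 10 10 10 10 10 10 11 13
216 249 229 176 153 149 153 150 152 152 150 142 128 107  89  82  77  77  76  77  78  79  91 110 140 149 143 134 105  76  47 | 15 16 17 16 16 16 16 16 16 16 16 14 13 11 10 10 10 10 10 10 10 10  9 10 10 10 10 10 10 10
217 226 188 158 151 150 155 153 151 153 152 150 146 131 113  91  86  91  85  83  75  76  81  99 121 135 144 150 136 112  78 | 17 17 17 16 17 16 16 16 17 16 16 15 15 13 11 10 10  9 10 10 10 10 10 10 10 10 10 
[... 4924 characters left out ...]
3 22 22 24 26 23 22 22 22 22 23 22 23 22 24 23 23 23
241  90  78  96 124 136 117 106 105 104 106 108 109 109 109 108 106 109 107 105 107 109 108 108 107 107 108 109 107 108 106 | 10 11 13 16 16 15 16 20 23 23 24 24 23 22 22 24 22 23 23 23 22 23 22 23 23 23 23 24 22 23
242 118  91  82 102 114  96  88  94 102 107 106 106 110 108 108 107 108 108 108 108 107 109 107 106 109 108 107 107 109 106 |  9 10 11 13 14 13 14 20 23 22 23 23 22 23 23 22 22 24 22 24 22 22 22 23 22 22 23 23 23 23
243 142 116  85  79  80  76  79  94  98 107 103 104 107 109 107 108 106 106 109 106 105 107 108 107 107 110 106 108 106 109 | 10 10 10 11 11 11 13 19 22 21 23 23 22 22 22 24 24 25 22 24 23 23 22 24 23 22 23 22 23 22
```

The joint arithmetic gives about 13.9 − 5.3 ≈ 9 mm, the blade thickness, so the spacer is nipped upright. The slip is level, in line and still pressed at about 20 N. Handing in.

```bash
python3 -c "
from cell import order,readout
s=readout.read_state();print(s['clock'],s['force'],s['width']);print(order.finish_job())"
```

```text
21.15 [-4.82116957 19.75014768  5.20253842] 63.276833895297955
the job is handed in; nothing more can be done
None
```

I handed the job in at 21.2 s: the red spacer is in the wide joint next to the short slip, and the loose slip is straight, in line and still held against it at about 20 N. I judged the spacer upright from the joint closing to about 9 mm; the side-camera check was too coarse to confirm it.

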